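# Lay the core pin in the shell mould by way of the angled block

### The job

The brass core pin stands on its head on the bench. Park it leaning in the V of the green angled block, head down on the block's foot, and let go of it there, so that you can take it again from the side; then lay it level in the two notched cheeks of the black mould, with its head hanging outside the yellow cheek. Set the pin down rather than dropping it, and leave the other things on the bench where they are.

Things in the scene. Friction and masses are not known exactly. Their poses are not given: they have to be found in the camera images.
- pin_mid (a point): Centre of the loose brass core pin, half-way along its axis. 180 long: a round head 40 across and 15 long, then a plain shank 22 across and 165 long. Its z axis runs along the pin from the head to the shank's free end. About 0.25 kg, centre of mass 77 from the head's end face. It starts upright on the bench on its head, z axis up.
- pin_head (a point): Centre of the end face of the pin's head (the underside while it stands), on the pin's axis, 90 from pin_mid. Axes as pin_mid.
- block: Fixed green angled block with a V groove of two aluminium strips, on a dark base 80 (x) by 150 (y, -85 to +65), 8 thick; origin at bench level. The groove rises at 45 degrees: a parked pin's axis lies in the block's plane x = 0 and runs from its head along (0, 0.707, 0.707); the groove's open side faces (0, -0.707, 0.707), up and to the block's -y.
- block_seat (a point): Where the centre of the head's end face rests when parked: (0, -35, 42) in the block's frame, same axes, on a green foot square to the groove (56 wide, reaching 16 in front of the pin's axis). The V strips touch the shank from 32 to 95 along the pin from there and rise about as high as its axis, 18 either side; beyond 95 the shank is clear all round for gripping.
- mould: Fixed black mould, 120 (x) by 150 (y), floor 10 high, side rims 26 high at x = +-55; origin at bench level under its centre. Two cheeks cross it, each 12 thick (y), 44 to 48 high, with a V notch at x = 0 open upwards: the yellow one at y = -60.5, the grey one at y = +60.5. A pin in both notches lies along the mould's y, axis 48 above the bench.
- mould_nest (a point): Where pin_mid lies with the pin in both notches and its head 14 clear of the yellow cheek's outside: (0, -5.5, 48) in the mould's frame, same axes. The pin's z axis then points along the mould's +y, head beyond the yellow cheek (-y). Some 10 either way along y is as good. The shank is free between the cheeks (109 apart inside).
- cup_white_mid (a point): Centre of a loose white plastic mixing cup, 84 across, 85 tall. Bystander.
- cup_blue_mid (a point): Centre of a loose blue plastic mixing cup, 84 across, 85 tall. Bystander.
- wax_tin_mid (a point): Centre of a loose dark flat tin with a pale lid, 90 across, 35 tall. Bystander.
- foam_block_mid (a point): Centre of a loose pale yellow foam block, 120 x 70 x 45. Bystander.
- flange_ring_mid (a point): Centre of a loose olive flange ring lying flat, 90 across, 56 bore, 8 thick. Bystander.
- short_plug_center (a point): Centre of a loose aluminium plug standing upright, 26 across, 35 tall. Bystander.
- spreader_grip (a point): Handle of a loose spreader (spatula) lying flat. Bystander.
There are look-alikes about, which are no part of the job. Of the things like the part that bears pin_mid, leave any that is blue, pink or red; of the rest the larger one is meant.

How it is judged:
By the outcome, as a careful person would: the job done as asked, in the order asked, and still so for the second after the job is handed in, with the robot touching nothing.
It also fails if it takes over 59 s, if anything falls off the work surface, if the arm or the gripper's body presses on something with over 40 N, if the wrist force passes 120 N, or if a joint passes its speed limit or range.

### The arm

A 6-joint arm with a two-finger parallel gripper is mounted at the origin on the work surface. World frame = base frame: x ahead of the robot, y to its left, z up, the work surface at z = 0. Lengths are in mm, angles in rad, forces in N, time in s.
With the tool pointing down it reaches from about 275 to 775 mm from the base axis. Payload 14.6 kg.
Tool frame: the origin (TCP) lies at the very end of the fingers, on their centre line; the grasp point (between the pads) lies 19 mm behind it; z points along the fingers, y is the line along which they close (so a half turn about z gives the same grasp; the last joint's range is limited). The gripper opens to 85 mm and grips with 20 to 120 N. Pads are 22 mm wide; open, the fingers measure 114 mm over their backs; the gripper's body (76 mm by 85 mm) begins 54 mm behind the grasp point. The pads swing forward as they close: fully open they stand 13 mm farther back than shut.
Start: joints at [1.183, 0.263, -0.048, 1.259, 0, 1.415], TCP at [121.123, 510.84, 231.278] pointing down, gripper open.
Joint ranges: [-2.65, 2.65], [-0.89, 1.7], [-1.18, 1.37], [-2.13, 2.11], [-1.35, 1.29], [-3.14, 3.14]. Speed limits (rad/s): [1.89, 1.89, 2.57, 2.79, 3.14, 3.14].

### API

Orientations are given as a unit quaternion [x, y, z, w].
In Python, from station import ctrl gives the robot as it stands. The module is installed in compiled form; this text tells all that it offers.
- The arm moves only by the tool drive_tool, never from a script. Its argument "deltas" is a list of rows, each an object of numbers: "dx", "dy", "dz": the shift along the tool's x, y, z in m; "spin": the turn about the tool's z in rad. In form: [{"dx": .., "dy": .., "dz": .., "spin": ..}, ...]. A call has 1 to 8 rows; each row is the pose to reach, as a shift and turn from the pose commanded when the call began, along the tool's axes at that moment; what a row does not reach only later rows make up. A row lasts 1/10 s, in which the tool goes at most 50 mm and 8.59 degrees, less where a joint would pass 70% of its speed; a pose out of reach is approached as far as the arm can. A call with a gripper value outside its range is refused whole. "claw" is the gripper command: -1 is fully open, 1 is shut, values between are in proportion, set as the call begins (left out, the last holds). The fingers move at their own pace and stop on an object; the grip force is fixed at half the most. Time passes only in rows, so rows that repeat a pose let the fingers close. It gives the time, the measured TCP pose, the force, the opening and the grip force at its end, in the units of the state.
- ctrl.read_state(): the state, without advancing time (a new reading comes with each control period).
- ctrl.capture(name): name is "side" or "top" or "wrist"; returns a dict with "pixels" (420x560x3 uint8, blue, green, red), "fx", "fy", "cx", "cy" (pixels), "R" (3x3) and "t" (3): a world point X has camera coordinates R X + t. Camera axes: x right, y down, z forward; pixel columns grow to the right and rows downward; lengths in mm; the calibration is good to about 2 mm. A picture is of the moment at which its call begins. There is no depth.
- ctrl.hand_in(): hands the job in; it is judged then, once.
The state is a dict: "clock": time; "joint_positions": joint angles; "dq": joint speeds; "joint_torque": joint torques, N m; "ee_pos": TCP position; "tool_rot": TCP orientation; "wrist_force": force on the tool from outside, world axes, zero at the start; "wrist_torque": the same for the moment, N m; "finger_gap": finger opening in mm; "grip_force": force on a finger pad.
Only numpy, scipy, OpenCV 4.12 (cv2) and the standard library are available. Lean on these libraries where they do the work, as an engineer would, in place of code of your own. Each camera call takes 0.05 s, during which the arm holds its last target. There are 200 camera calls.

## Working session

There is one attempt and no reset: what is moved stays moved. The work goes in short steps, Python scripts to look and compute and a tool call to move; the robot and the scene stay as the last step left them, time stands still between calls to the robot, and variables do not carry over. Pictures are saved under pics/ and viewed, at most 10 in all, crops included, and the job is handed in when it is done.

Besides the shell and the picture viewer there is one more tool, called after "Emit:" by a JSON object that holds its "api" and its "payload". drive_tool: Moves the arm, as the interface text tells. Its arguments: {"type":"object","properties":{"deltas":{"type":"array"},"claw":{"type":"number"}},"required":["deltas"]}

```bash
mkdir -p pics; python3 - <<'E'
from station import ctrl
import cv2,numpy as np,pickle
d={}
for n in ["side","top"]:
    c=ctrl.capture(n); d[n]=c; cv2.imwrite(f"pics/{n}0.png",np.array(c["pixels"]))
    print(n,c["fx"],c["fy"],c["cx"],c["cy"],np.round(c["R"],3).tolist(),np.round(c["t"],1).tolist())
pickle.dump(d,open("c0.pkl","wb"))
s=ctrl.read_state();print(s)
E
```

```text
side 536.8833426477541 536.8833426477541 276.30398426155347 214.85704006929933 [[0.816, -0.578, 0.004], [-0.396, -0.563, -0.725], [0.422, 0.59, -0.688]] [-474.9, 279.1, 1220.6]
top 410.3834705301433 410.3834705301433 276.59897794909705 211.32940338009774 [[0.01, -1.0, 0.002], [-0.995, -0.01, -0.1], [0.1, -0.001, -0.995]] [-26.5, 600.4, 1288.9]
{'clock': 0.1, 'joint_positions': array([ 1.18269382e+00,  2.63484373e-01, -4.88828665e-02,  1.25940853e+00,
        3.52569002e-05,  1.41549172e+00]), 'dq': array([ 8.82219966e-04, -2.01240623e-03,  3.17753040e-03,  7.02850429e-04,
        7.79373000e-05, -1.93745322e-03]), 'joint_torque': array([ 3.95333380e-03, -6.38578176e+01,  3.85063112e+01,  1.00137811e-02,
       -1.82286681e-04, -1.02650074e-05]), 'ee_pos': array([121.01830697, 510.60091874, 230.86492941]), 'tool_rot': array([ 1.16136282e-01,  9.93233167e-01, -4.67026254e-04, -1.48410037e-04]), 'wrist_force': array([-0.00954017, -0.06802032, -0.61213774]), 'wrist_torque': array([ 0.0174637 , -0.01496668, -0.03594249]), 'grip_force': 0.0, 'finger_gap': 85.38773519886699}
```

View pics/side0.png

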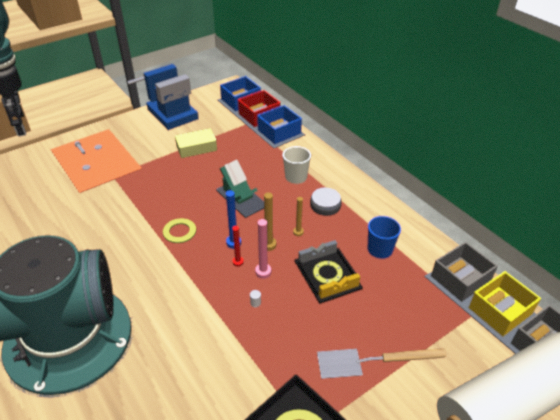

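View pics/top0.png

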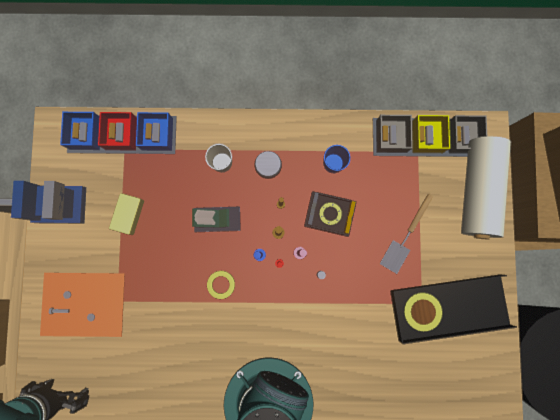

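Pins in the side view: blue (232,218), red (237,245), pink (263,247), tall brass (270,220), short brass (299,215). The tall brass one fits, because blue, pink and red are excluded and it is the larger of the rest. I'll confirm it in a crop.

```bash
cat > h.py <<'E'
import numpy as np,cv2,pickle
def K(c): return np.array([[c["fx"],0,c["cx"]],[0,c["fy"],c["cy"]],[0,0,1]])
def P(c): return K(c)@np.c_[c["R"],c["t"]]
def atz(c,uv,z):
    R=np.array(c["R"]);t=np.array(c["t"]);d=R.T@np.linalg.solve(K(c),[*uv,1]);o=-R.T@t
    return o+d*(z-o[2])/d[2]
def tri(c1,p1,c2,p2):
    X=cv2.triangulatePoints(P(c1),P(c2),np.array(p1,float).reshape(2,1),np.array(p2,float).reshape(2,1));return (X[:3]/X[3]).ravel()
def proj(c,X):
    p=P(c)@np.r_[X,1];return p[:2]/p[2]
E
python3 - <<'E'
import pickle,cv2,numpy as np
d=pickle.load(open("c0.pkl","rb"))
a=np.array(d["side"]["pixels"])[155:305,205:370]; b=np.array(d["top"]["pixels"])[190:275,185:360]
a=cv2.resize(a,None,fx=3.2,fy=3.2,interpolation=cv2.INTER_CUBIC)[:, :]
b=cv2.resize(b,None,fx=4.4,fy=4.4,interpolation=cv2.INTER_CUBIC)
cv2.imwrite("pics/a1.png",a);cv2.imwrite("pics/b1.png",b);print(a.shape,b.shape)
E
```

```text
(480, 528, 3) (374, 770, 3)
```

View pics/a1.png

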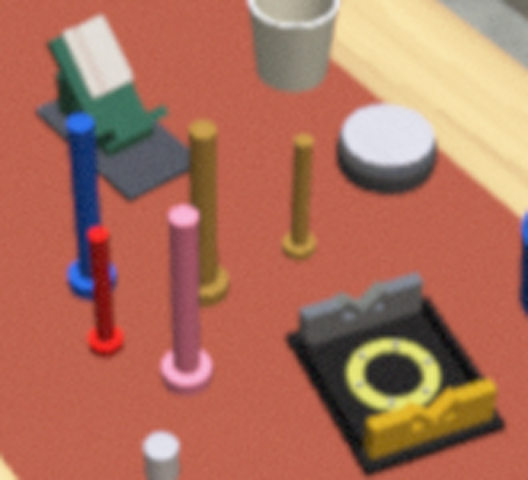

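View pics/b1.png

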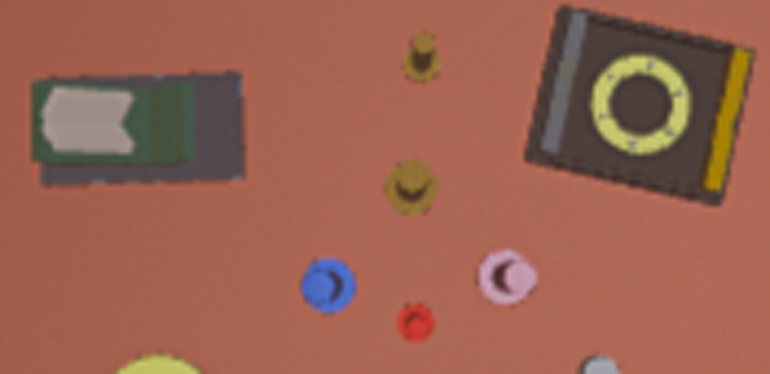

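The crops confirm it: the tall brass pin (side about (268,196) at its top and (270,244) at its head) is the larger of the two brass ones, and the short brass one is the look-alike. The block rises to the left and the mould's yellow cheek is on the right.

```bash
cat > m.py <<'E'
from h import *
d=pickle.load(open("c0.pkl","rb"));S,T=d["side"],d["top"]
s=lambda u,v:(205+(u+.5)/3.2-.5,155+(v+.5)/3.2-.5); t=lambda u,v:(185+(u+.5)/4.4-.5,190+(v+.5)/4.4-.5)
r=lambda x:np.round(x,1)
print("top cam",r(-np.array(T["R"]).T@T["t"]))
print("pin top tri",r(tri(S,s(203,130),T,t(414,177))), "head", r(atz(T,t(411,188),15)), r(atz(S,s(208,282),15)))
print("pin side-at180",r(atz(S,s(203,130),180)))
for n,p in dict(blue=(328,285),red=(415,323),pink=(508,277),short=(423,60)).items(): print(n,r(atz(T,t(*p),10)))
print("block corners top z8")
for p in [(243,73),(244,180),(42,186)]: print(r(atz(T,t(*p),8)))
print("side z8"); 
for p in [(132,197),(193,163),(38,112)]: print(r(atz(S,s(*p),8)))
print("mould cheek top ends z48->yellow, grey: top")
for p in [(745,48),(713,190),(579,12),(550,152)]: print(r(atz(T,t(*p),46)))
print("corners z~10")
for p in [(527,160),(722,205)]: print(r(atz(T,t(*p),26)))
print("side yellow ends/notch, grey")
for p in [(369,420),(494,382),(303,312),(420,278)]: print(r(atz(S,s(*p),46)))
for p in [(434,418),(361,307)]: print("notch",r(atz(S,s(*p),38)))
print(r(tri(S,s(369,420),T,t(713,190))),r(tri(S,s(303,312),T,t(550,152))))
E
python3 m.py
```

```text
top cam [ 468.6  -19.2 1342.6]
pin top tri [535.  -28.3 180.4] head [533.9 -26.   15. ] [537.5 -32.4  15. ]
pin side-at180 [536.4 -28.7 180. ]
blue [462.4  34.2  10. ]
red [435.3 -29.9  10. ]
pink [469.5 -97.9  10. ]
short [629.4 -34.1  10. ]
block corners top z8
[618.6  99.6   8. ]
[539.   97.4   8. ]
[533.1 246.5   8. ]
side z8
[545.4  95.3   8. ]
[613.9 100.9   8. ]
[536.3 240.4   8. ]
mould cheek top ends z48->yellow, grey: top
[ 636.1 -266.7   46. ]
[ 533.1 -242.8   46. ]
[ 661.2 -146.5   46. ]
[ 559.3 -125.7   46. ]
corners z~10
[ 554.7 -110.5   26. ]
[ 523.2 -252.7   26. ]
side yellow ends/notch, grey
[ 538. -241.   46.]
[ 638.4 -266.8   46. ]
[ 563.4 -126.3   46. ]
[ 662.6 -150.9   46. ]
notch [ 583.5 -262.7   38. ]
notch [ 609.1 -142.9   38. ]
[ 534.5 -243.1   50.5] [ 561.2 -126.8   47.6]
```

Emit:
{"api": "drive_tool", "payload": {"deltas": [{"dx": -0.528, "dy": -0.429, "dz": -0.034, "spin": 1.305}, {"dx": -0.528, "dy": -0.429, "dz": -0.034, "spin": 1.305}, {"dx": -0.528, "dy": -0.429, "dz": -0.034, "spin": 1.305}, {"dx": -0.528, "dy": -0.429, "dz": -0.034, "spin": 1.305}, {"dx": -0.528, "dy": -0.429, "dz": -0.034, "spin": 1.305}, {"dx": -0.528, "dy": -0.429, "dz": -0.034, "spin": 1.305}, {"dx": -0.528, "dy": -0.429, "dz": -0.034, "spin": 1.305}, {"dx": -0.528, "dy": -0.429, "dz": -0.034, "spin": 1.305}], "claw": -0.2}}

```text
clock: 0.9
ee_pos: [365.4, 192.3, 251.4]
tool_rot: [0.659, 0.752, 0.0, 0.0]
wrist_force: [1.7, 1.7, 0.3]
finger_gap: 51.1
grip_force: 0.0
```

```bash
cat > go.py <<'E'
import sys,numpy as np
from station import ctrl
from scipy.spatial.transform import Rotation as Ro
x,y,z,phi=map(float,sys.argv[1:5])
s=ctrl.read_state();R=Ro.from_quat(s["tool_rot"]).as_matrix();p=np.array(s["ee_pos"])
c=np.arctan2(R[1,1],R[0,1]);sp=(c-phi+np.pi/2)%np.pi-np.pi/2
print("t",s["clock"],"ee",np.round(p,1),"phi",round(c,3),"zdir",np.round(R[:,2],3),"F",np.round(s["wrist_force"],1),"gap",round(s["finger_gap"],1),"grip",s["grip_force"],"q",np.round(s["joint_positions"],2))
print("delta mm",np.round(R.T@(np.array([x,y,z])-p),1),"spin",round(sp,3))
E
python3 go.py 535.5 -28.5 265 0.033
```

```text
t 0.9 ee [365.4 192.3 251.4] phi 0.132 zdir [ 0.  0. -1.] F [1.7 1.7 0.3] gap 51.1 grip 0.0 q [ 0.29  0.06 -0.24  1.26  0.    1.73]
delta mm [-241.2  139.6  -13.6] spin 0.099
```

Emit:
{"api": "drive_tool", "payload": {"deltas": [{"dx": -0.241, "dy": 0.14, "dz": -0.014, "spin": 0.099}, {"dx": -0.241, "dy": 0.14, "dz": -0.014, "spin": 0.099}, {"dx": -0.241, "dy": 0.14, "dz": -0.014, "spin": 0.099}, {"dx": -0.241, "dy": 0.14, "dz": -0.014, "spin": 0.099}, {"dx": -0.241, "dy": 0.14, "dz": -0.014, "spin": 0.099}, {"dx": -0.241, "dy": 0.14, "dz": -0.014, "spin": 0.099}, {"dx": -0.241, "dy": 0.14, "dz": -0.014, "spin": 0.099}, {"dx": -0.241, "dy": 0.14, "dz": -0.014, "spin": 0.099}]}}

```text
clock: 1.7
ee_pos: [536.4, -25.6, 264.7]
tool_rot: [0.694, 0.72, -0.0, -0.001]
wrist_force: [-0.0, -0.5, 0.2]
finger_gap: 51.5
grip_force: 0.0
```

```bash
python3 go.py 535.5 -28.5 265 0.033; python3 - <<'E'
from station import ctrl
from h import *
c=ctrl.capture("wrist");pickle.dump(c,open("w1.pkl","wb"));cv2.imwrite("pics/w1.png",np.array(c["pixels"]))
print("cam",np.round(-np.array(c["R"]).T@c["t"],1),np.round(c["R"],2).tolist(),c["fx"])
print("pin top proj",proj(c,[535.5,-28.5,180]),"head",proj(c,[535.5,-28.5,15]))
E
```

```text
t 1.7 ee [536.4 -25.6 264.7] phi 0.038 zdir [-0.001  0.    -1.   ] F [-0.  -0.5  0.2] gap 51.5 grip 0.0 q [-0.2   0.28  0.06  1.36  0.    1.33]
delta mm [-2.9 -1.  -0.3] spin 0.005
cam [533.   58.2 406.9] [[1.0, 0.04, -0.0], [0.04, -0.95, 0.32], [0.01, -0.32, -0.95]] 365.3976411126526
pin top proj [278.41489827 225.83889808] head [278.87264388 171.85255836]
```

View pics/w1.png

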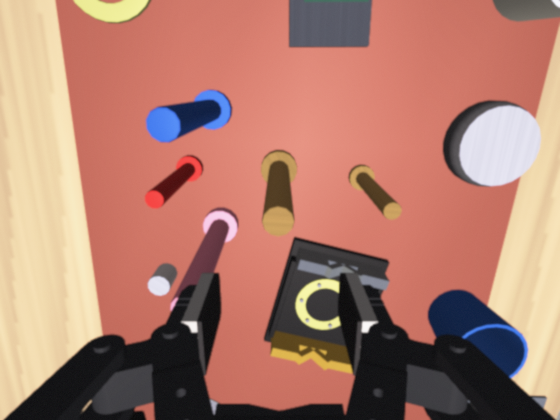

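Pin top is at pixel (279,222) and its head at (279,167), within about 3 mm of the prediction. The mould is at lower right and the block at the top. Now I descend and grip.

Emit:
{"api": "drive_tool", "payload": {"deltas": [{"dx": 0.0, "dy": -0.001, "dz": 0.05, "spin": 0}, {"dx": 0.0, "dy": -0.001, "dz": 0.095, "spin": 0}, {"dx": 0.0, "dy": -0.001, "dz": 0.125, "spin": 0}, {"dx": 0.0, "dy": -0.001, "dz": 0.144, "spin": 0}, {"dx": 0.0, "dy": -0.001, "dz": 0.144, "spin": 0}, {"dx": 0.0, "dy": -0.001, "dz": 0.144, "spin": 0}]}}

```text
clock: 2.35
ee_pos: [535.3, -24.6, 122.1]
tool_rot: [0.693, 0.721, 0.0, 0.0]
wrist_force: [0.4, 0.5, 0.4]
finger_gap: 51.0
grip_force: 0.0
```

Emit:
{"api": "drive_tool", "payload": {"deltas": [{"dx": 0, "dy": 0, "dz": 0}, {"dx": 0, "dy": 0, "dz": 0}, {"dx": 0, "dy": 0, "dz": 0}, {"dx": 0, "dy": 0, "dz": 0}, {"dx": 0, "dy": 0, "dz": 0}, {"dx": 0, "dy": 0, "dz": 0}, {"dx": 0, "dy": 0, "dz": 0}], "claw": 1}}

```text
$.deltas[0]: bad value
```

```bash
python3 go.py 576 148 300 0.033
```

```text
t 2.35 ee [535.3 -24.6 122.1] phi 0.04 zdir [ 0. -0. -1.] F [0.4 0.5 0.4] gap 51.0 grip 0.0 q [-0.2   0.34 -0.24  0.99  0.    1.33]
delta mm [ 170.8   47.6 -177.9] spin 0.007
```

Emit:
{"api": "drive_tool", "payload": {"deltas": [{"dx": -0.002, "dy": 0, "dz": 0.0, "spin": 0}, {"dx": -0.002, "dy": 0, "dz": 0.0, "spin": 0}, {"dx": -0.002, "dy": 0, "dz": 0.0, "spin": 0}, {"dx": -0.002, "dy": 0, "dz": 0.0, "spin": 0}, {"dx": -0.002, "dy": 0, "dz": 0.0, "spin": 0}, {"dx": -0.002, "dy": 0, "dz": 0.0, "spin": 0}, {"dx": -0.002, "dy": 0, "dz": 0.0, "spin": 0}], "claw": 1}}

```text
clock: 3.05
ee_pos: [536.1, -27.5, 122.5]
tool_rot: [0.693, 0.721, 0.0, 0.001]
wrist_force: [-2.7, -0.0, 9.2]
finger_gap: 20.3
grip_force: 58.2
```

```bash
python3 go.py 577.3 148 250 0.033
```

```text
t 3.05 ee [536.1 -27.5 122.5] phi 0.039 zdir [ 0.002 -0.    -1.   ] F [-2.7 -0.   9.2] gap 20.3 grip 58.18886697292328 q [-0.2   0.34 -0.24  0.99 -0.    1.33]
delta mm [ 173.7   48.2 -127.5] spin 0.006
```

Emit:
{"api": "drive_tool", "payload": {"deltas": [{"dx": 0, "dy": 0, "dz": -0.03, "spin": 0}, {"dx": 0.0, "dy": 0, "dz": -0.08, "spin": 0}, {"dx": 0.04, "dy": 0.02, "dz": -0.108, "spin": 0}, {"dx": 0.08, "dy": 0.043, "dz": -0.108, "spin": 0}, {"dx": 0.11, "dy": 0.046, "dz": -0.108, "spin": 0.006}, {"dx": 0.118, "dy": 0.046, "dz": -0.108, "spin": 0.006}, {"dx": 0.118, "dy": 0.046, "dz": -0.108, "spin": 0.006}, {"dx": 0.118, "dy": 0.046, "dz": -0.108, "spin": 0.006}]}}

```text
clock: 3.85
ee_pos: [576.8, 91.7, 229.4]
tool_rot: [0.695, 0.719, -0.0, 0.0]
wrist_force: [-0.7, -0.0, -2.7]
finger_gap: 20.3
grip_force: 59.6
```

```bash
python3 go.py 577.3 148 250 0.033; python3 - <<'E'
from station import ctrl
from h import *
for n in ["wrist","side"]:
    c=ctrl.capture(n);pickle.dump(c,open(f"{n}2.pkl","wb"))
    if n=="wrist": cv2.imwrite("pics/w2.png",np.array(c["pixels"])); w=c
    else: b=np.array(c["pixels"])[140:260,190:330]
cv2.imwrite("pics/s2.png",cv2.resize(b,None,fx=4,fy=4,interpolation=cv2.INTER_CUBIC))
E
```

```text
t 3.85 ee [576.8  91.7 229.4] phi 0.033 zdir [ 0. -0. -1.] F [-0.7 -0.  -2.7] gap 20.3 grip 59.58204388618469 q [ 0.02  0.37  0.1   1.3  -0.    1.56]
delta mm [ 56.2   2.4 -20.6] spin -0.0
```

View pics/w2.png

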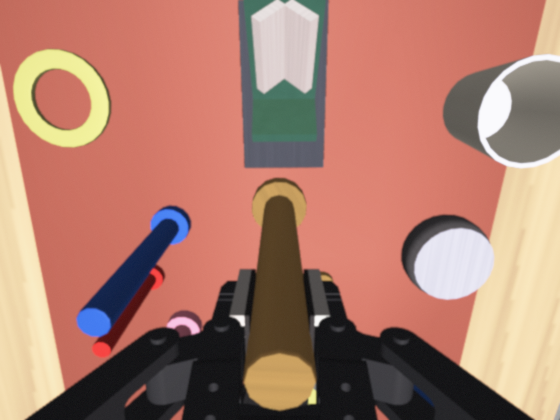

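The wrist view shows the pin held straight (head around (279,203)). The block's base front corners are at (245,167) and (323,166), its foot's front edge is from (250,141) to (317,141), and the groove's valley is at column 285.

```bash
python3 - <<'E'
from h import *
w=pickle.load(open("wrist2.pkl","rb"))
r=lambda x:np.round(x,1)
print("base",r(atz(w,(245,167),8)),r(atz(w,(323,166),8)),r(atz(w,(240,20),8)),r(atz(w,(328,20),8)))
yw=.033;ex=np.array([np.cos(yw),np.sin(yw),0]);ey=np.array([-np.sin(yw),np.cos(yw),0]);O=np.array([576,183.5,0])
B=lambda x,y,z:O+x*ex+y*ey+[0,0,z]
# expected foot front edge: axis seat + 16*(0,-.707,.707), half width 28
for p in [(-28,-35-11.3,42+11.3),(28,-35-11.3,42+11.3),(0,-35+22.6,42+22.6),(-40,-85,8),(40,-85,8)]: print(p,r(proj(w,B(*p))))
print("pin head bottom expected proj", r(proj(w,[576.8,91.7,229.4+19-140])), "head centre at z 109:",r(atz(w,(279,203),116)))
print("top",r(atz(w,(279,378),229.4+19+39)))
E
```

```text
base [541.7  98.8   8. ] [620.2 102.3   8. ] [537.  231.3   8. ] [615.3 233.9   8. ]
(-28, -46.3, 53.3) [249.6 135. ]
(28, -46.3, 53.3) [314.9 135. ]
(0, -12.399999999999999, 64.6) [282.4  93.6]
(-40, -85, 8) [242.2 168.4]
(40, -85, 8) [321.4 168.4]
pin head bottom expected proj [279.7 205. ] head centre at z 109: [576.1  95.6 116. ]
top [576.2  96.5 287.4]
```

View pics/s2.png

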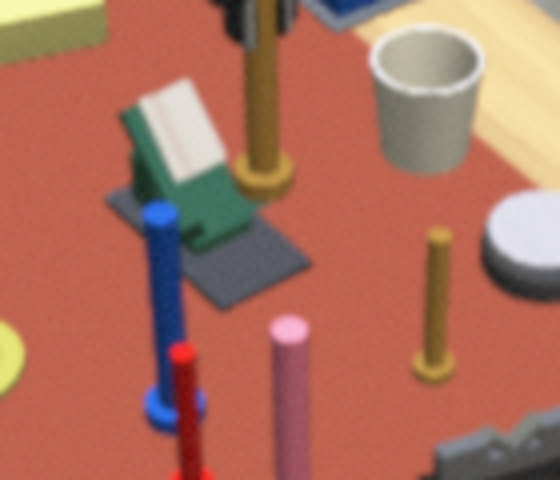

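Block agrees from three views: seat about (579,148,42), yaw about 0.035. I'll go above the trough and lower to just off the foot.

Emit:
{"api": "drive_tool", "payload": {"deltas": [{"dx": 0.03, "dy": 0.003, "dz": 0.0, "spin": 0}, {"dx": 0.055, "dy": 0.004, "dz": 0.0, "spin": 0}, {"dx": 0.062, "dy": 0.004, "dz": 0.012, "spin": 0}, {"dx": 0.062, "dy": 0.004, "dz": 0.027, "spin": 0}, {"dx": 0.062, "dy": 0.004, "dz": 0.04, "spin": 0}, {"dx": 0.062, "dy": 0.004, "dz": 0.047, "spin": 0}, {"dx": 0.062, "dy": 0.004, "dz": 0.049, "spin": 0}, {"dx": 0.062, "dy": 0.004, "dz": 0.049, "spin": 0}]}}

```text
clock: 4.75
ee_pos: [578.9, 154.0, 180.3]
tool_rot: [0.696, 0.718, -0.0, -0.0]
wrist_force: [-0.0, 0.4, -2.4]
finger_gap: 20.8
grip_force: 59.7
```

```bash
python3 go.py 575.5 246.6 124.5 0.033
```

```text
t 4.75 ee [578.9 154.  180.3] phi 0.032 zdir [-0. -0. -1.] F [-0.   0.4 -2.4] gap 20.8 grip 59.68044340610504 q [ 0.12  0.41  0.03  1.2  -0.    1.66]
delta mm [92.7 -0.4 55.8] spin -0.001
```

Emit:
{"api": "drive_tool", "payload": {"deltas": [{"dx": 0.005, "dy": 0, "dz": 0.003, "spin": 0}, {"dx": 0.01, "dy": 0.0, "dz": 0.004, "spin": 0}, {"dx": 0.018, "dy": 0, "dz": 0.006, "spin": 0}, {"dx": 0.026, "dy": 0, "dz": 0.009, "spin": 0}, {"dx": 0.035, "dy": 0, "dz": 0.012, "spin": 0}, {"dx": 0.035, "dy": 0, "dz": 0.012, "spin": 0}]}}

```text
clock: 5.35
ee_pos: [577.5, 190.6, 167.5]
tool_rot: [0.695, 0.719, -0.0, -0.0]
wrist_force: [1.4, -3.6, -5.6]
finger_gap: 20.7
grip_force: 60.0
```

```bash
python3 go.py 575.5 246.6 124.5 0.033; python3 - <<'E'
from station import ctrl
from h import *
c=ctrl.capture("side");b=np.array(c["pixels"])[130:230,200:300];pickle.dump(c,open("s3.pkl","wb"))
w=ctrl.capture("wrist");b=cv2.resize(b,(400,400),interpolation=cv2.INTER_CUBIC)
cv2.imwrite("pics/s3.png",np.hstack([b,np.array(w["pixels"])[0:400,80:480]]))
E
```

```text
t 5.35 ee [577.5 190.6 167.5] phi 0.034 zdir [-0.001 -0.    -1.   ] F [ 1.4 -3.6 -5.6] gap 20.7 grip 59.974756836891174 q [ 0.18  0.43  0.03  1.18 -0.    1.72]
delta mm [56.1 -0.  43. ] spin 0.001
```

View pics/s3.png

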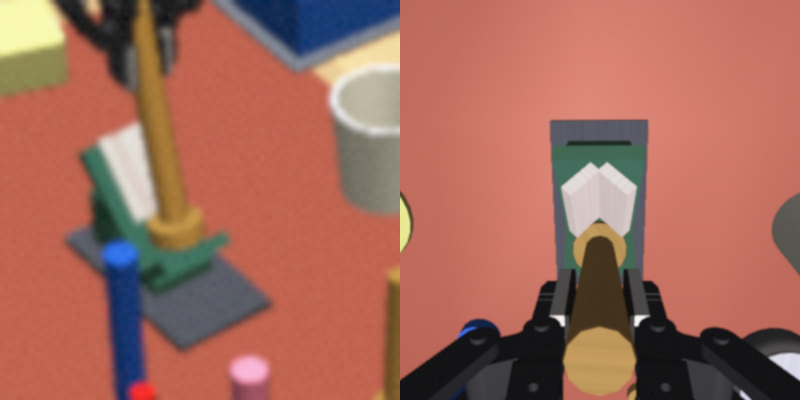

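The pin is tilting about its head in the trough, with forces of only about 6 N: head around (178,230) in the left half, and centred on the valley in the right half. I'll continue the arc.

Emit:
{"api": "drive_tool", "payload": {"deltas": [{"dx": 0.008, "dy": 0, "dz": 0.004, "spin": 0}, {"dx": 0.016, "dy": 0.0, "dz": 0.008, "spin": 0}, {"dx": 0.025, "dy": 0, "dz": 0.013, "spin": 0}, {"dx": 0.032, "dy": 0, "dz": 0.018, "spin": 0}, {"dx": 0.039, "dy": 0, "dz": 0.024, "spin": 0}, {"dx": 0.045, "dy": 0, "dz": 0.03, "spin": 0}, {"dx": 0.051, "dy": 0, "dz": 0.036, "spin": 0}, {"dx": 0.051, "dy": 0, "dz": 0.036, "spin": 0}]}}

```text
clock: 6.25
ee_pos: [576.1, 242.1, 132.2]
tool_rot: [0.695, 0.719, 0.001, -0.0]
wrist_force: [-0.1, 2.5, 5.8]
finger_gap: 20.3
grip_force: 63.9
```

```bash
python3 go.py 575.5 246.6 124.5 0.033
```

```text
t 6.25 ee [576.1 242.1 132.2] phi 0.034 zdir [ 0.001  0.002 -1.   ] F [-0.1  2.5  5.8] gap 20.3 grip 63.892847299575806 q [0.27 0.47 0.01 1.11 0.   1.8 ]
delta mm [ 4.5 -0.4  7.7] spin 0.001
```

Emit:
{"api": "drive_tool", "payload": {"deltas": [{"dx": 0.003, "dy": 0, "dz": 0.003, "spin": 0}, {"dx": 0.005, "dy": 0.0, "dz": 0.006, "spin": 0}, {"dx": 0.005, "dy": 0.0, "dz": 0.006, "spin": 0}]}}

```text
clock: 6.55
ee_pos: [576.0, 246.8, 126.7]
tool_rot: [0.695, 0.719, 0.001, -0.0]
wrist_force: [-2.1, 3.0, 7.5]
finger_gap: 20.5
grip_force: 63.5
```

```bash
python3 go.py 575.5 246.6 124.5 0.033; cat > ang.py <<'E'
# brass pin outline in side & top view near block: axis direction by triangulating ends of blob's fitted line
from h import *
E
python3 - <<'E'
from station import ctrl
from h import *
c=ctrl.capture("side");b=np.array(c["pixels"])[130:230,190:290]
w=ctrl.capture("wrist");b=cv2.resize(b,(400,400),interpolation=cv2.INTER_CUBIC)
cv2.imwrite("pics/s4.png",np.hstack([b,np.array(w["pixels"])[0:400,80:480]]))
E
```

```text
t 6.55 ee [576.  246.8 126.7] phi 0.034 zdir [ 0.001  0.002 -1.   ] F [-2.1  3.   7.5] gap 20.5 grip 63.4633469581604 q [0.27 0.48 0.01 1.09 0.   1.81]
delta mm [-0.2 -0.5  2.2] spin 0.001
```

View pics/s4.png

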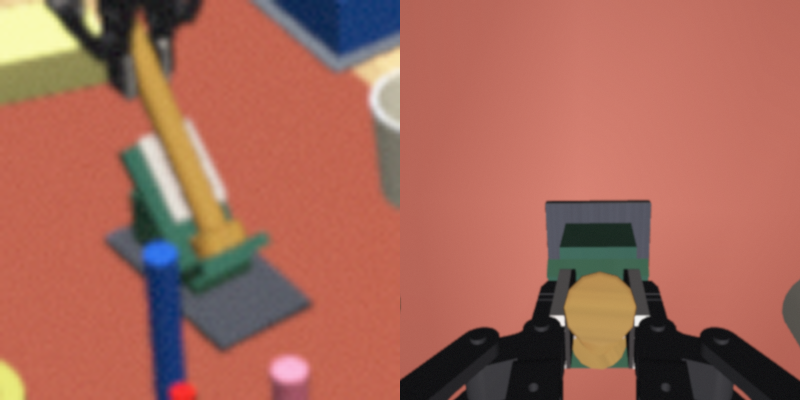

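The pin lies along the groove with its head on the foot. One small press, then check the force.

Emit:
{"api": "drive_tool", "payload": {"deltas": [{"dx": 0.001, "dy": 0, "dz": 0.002, "spin": 0}, {"dx": 0.001, "dy": 0.0, "dz": 0.003, "spin": 0}, {"dx": 0.001, "dy": 0.0, "dz": 0.003, "spin": 0}]}}

```text
clock: 6.95
ee_pos: [576.1, 248.4, 124.4]
tool_rot: [0.695, 0.719, 0.002, -0.001]
wrist_force: [-3.5, 6.4, 14.4]
finger_gap: 20.7
grip_force: 63.6
```

Emit:
{"api": "drive_tool", "payload": {"deltas": [{"dx": 0, "dy": 0, "dz": 0.0, "spin": 0}, {"dx": 0.0, "dy": 0.0, "dz": 0.0, "spin": 0}, {"dx": 0.0, "dy": 0.0, "dz": 0.0, "spin": 0}, {"dx": 0.0, "dy": 0.0, "dz": 0.0, "spin": 0}, {"dx": 0.0, "dy": 0.0, "dz": 0.0, "spin": 0}, {"dx": 0, "dy": 0.0, "dz": -0.02, "spin": 0}, {"dx": 0, "dy": 0.0, "dz": -0.06, "spin": 0}, {"dx": 0, "dy": 0.0, "dz": -0.06, "spin": 0}], "claw": -0.2}}

```text
clock: 7.75
ee_pos: [577.6, 246.9, 187.7]
tool_rot: [0.695, 0.719, 0.003, 0.002]
wrist_force: [0.3, -0.7, -0.1]
finger_gap: 50.9
grip_force: 0.0
```

```bash
python3 go.py 575.5 246.6 124.5 0.033;python3 - <<'E'
from station import ctrl
from h import *
c=ctrl.capture("side");t=ctrl.capture("top");w=ctrl.capture("wrist");pickle.dump([c,t,w],open("p5.pkl","wb"))
b=cv2.resize(np.array(c["pixels"])[130:230,190:290],(400,400),interpolation=cv2.INTER_CUBIC)
cv2.imwrite("pics/s5.png",np.hstack([b,np.array(w["pixels"])[0:400,80:480]]))
E
```

```text
t 7.75 ee [577.6 246.9 187.7] phi 0.033 zdir [ 0.006  0.002 -1.   ] F [ 0.3 -0.7 -0.1] gap 50.9 grip 0.0 q [0.27 0.45 0.13 1.24 0.   1.81]
delta mm [-0.4 -2.5 63.2] spin -0.0
```

View pics/s5.png

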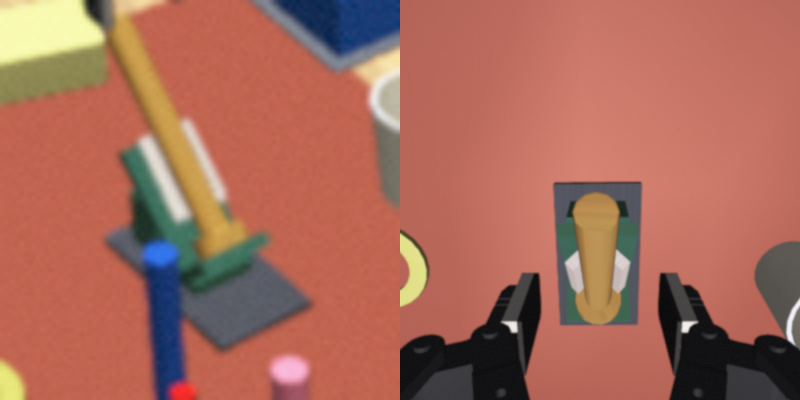

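The pin stands parked in the V, released and centred, with its head on the foot. Its tip is at about (597,207) in the right half. Now I regrasp at about 128 from the head.

```bash
python3 go.py 576.4 240 114.5 0.033;python3 - <<'E'
from h import *
c,t,w=pickle.load(open("p5.pkl","rb"))
print("tip",tri(c,(219.9,135.5),w,(277,206)), "exp", [579-.035*127,275,169])
E
```

```text
t 7.9 ee [575.8 246.4 182.8] phi 0.033 zdir [-0.  0. -1.] F [-0.4  0.4 -0.1] gap 51.2 grip 0.0 q [0.27 0.45 0.12 1.23 0.   1.81]
delta mm [-6.4  0.4 68.3] spin -0.0
tip [578.71132376 275.72355694 162.95155678] exp [574.555, 275, 169]
```

Emit:
{"api": "drive_tool", "payload": {"deltas": [{"dx": -0.007, "dy": -0.001, "dz": 0.03, "spin": 0}, {"dx": -0.007, "dy": -0.001, "dz": 0.055, "spin": 0}, {"dx": -0.007, "dy": -0.001, "dz": 0.068, "spin": 0}, {"dx": -0.007, "dy": -0.001, "dz": 0.071, "spin": 0}, {"dx": -0.007, "dy": -0.001, "dz": 0.071, "spin": 0}, {"dx": -0.007, "dy": -0.001, "dz": 0.071, "spin": 0}]}}

```text
clock: 8.5
ee_pos: [575.3, 239.5, 112.7]
tool_rot: [0.695, 0.719, 0.0, 0.0]
wrist_force: [-0.5, -0.4, 0.5]
finger_gap: 51.3
grip_force: 0.0
```

```bash
python3 go.py 576.4 240 114.5 0.033
```

```text
t 8.5 ee [575.3 239.5 112.7] phi 0.033 zdir [ 0.  0. -1.] F [-0.5 -0.4  0.5] gap 51.3 grip 0.0 q [ 0.26  0.48 -0.03  1.06  0.    1.8 ]
delta mm [ 0.4  1.1 -1.8] spin 0.0
```

Emit:
{"api": "drive_tool", "payload": {"deltas": [{"dx": 0, "dy": 0.001, "dz": -0.002, "spin": 0}, {"dx": 0, "dy": 0.001, "dz": -0.002, "spin": 0}, {"dx": 0, "dy": 0.001, "dz": -0.002, "spin": 0}, {"dx": 0, "dy": 0.001, "dz": -0.002, "spin": 0}, {"dx": 0, "dy": 0.001, "dz": -0.002, "spin": 0}, {"dx": 0, "dy": 0.001, "dz": -0.002, "spin": 0}, {"dx": 0, "dy": 0.001, "dz": -0.002, "spin": 0}], "claw": 1}}

```text
clock: 9.2
ee_pos: [575.6, 239.8, 115.2]
tool_rot: [0.695, 0.719, 0.0, -0.0]
wrist_force: [-6.4, 1.1, 11.3]
finger_gap: 20.6
grip_force: 58.3
```

Emit:
{"api": "drive_tool", "payload": {"deltas": [{"dx": 0, "dy": 0, "dz": -0.01, "spin": 0}, {"dx": 0, "dy": 0, "dz": -0.025, "spin": 0}, {"dx": 0, "dy": 0, "dz": -0.045, "spin": 0}, {"dx": 0, "dy": 0, "dz": -0.07, "spin": 0}, {"dx": 0, "dy": 0, "dz": -0.095, "spin": 0}, {"dx": 0, "dy": 0, "dz": -0.115, "spin": 0}, {"dx": 0, "dy": 0, "dz": -0.12, "spin": 0}, {"dx": 0, "dy": 0, "dz": -0.12, "spin": 0}]}}

```text
clock: 10.0
ee_pos: [576.4, 239.5, 234.7]
tool_rot: [0.695, 0.719, 0.001, 0.0]
wrist_force: [0.3, -0.0, -3.0]
finger_gap: 20.7
grip_force: 59.3
```

```bash
cat > pin.py <<'E'
# fit held/laid brass pin: silhouette axis line in side and top views -> 3D axis direction (plane intersection)
from station import ctrl
from h import *
import sys
x0,y0,z0,rad=map(float,sys.argv[1:5]); C=np.array([x0,y0,z0]);L=[];out=[]
for n in ["side","top"]:
    c=ctrl.capture(n);im=np.array(c["pixels"]);hsv=cv2.cvtColor(im,cv2.COLOR_BGR2HSV)
    m=cv2.inRange(hsv,(15,110,60),(26,235,230))
    roi=np.zeros_like(m);u=proj(c,C);d=(np.array(c["R"])@C+c["t"])[2]
    cv2.circle(roi,(int(u[0]),int(u[1])),int(rad*c["fx"]/d),255,-1);m&=roi
    k,lab,st,_=cv2.connectedComponentsWithStats(m);i=1+np.argmax(st[1:,4]);p=np.argwhere(lab==i)[:,::-1].astype(np.float32)
    vx,vy,a,b=cv2.fitLine(p,cv2.DIST_HUBER,0,.01,.01).ravel()
    s=(p-[a,b])@[vx,vy];e=[np.array([a,b])+q*np.array([vx,vy]) for q in (s.min(),s.max())]
    print(n,"px",len(p),"ends",np.round(e,1).tolist());out.append((c,e))
    l=np.cross([a,b,1],[a+vx,b+vy,1]);L.append(P(c).T@l)
D=np.cross(L[0][:3],L[1][:3]);D/=np.linalg.norm(D);D*=np.sign(D[1]+1e-9)
X=np.linalg.lstsq(np.array([L[0][:3],L[1][:3],D]),np.array([-L[0][3],-L[1][3],D@C]),rcond=None)[0]
print("dir",np.round(D,3),"elev deg",round(np.degrees(np.arcsin(D[2])),1),"point",np.round(X,1))
for c,e in out:
    for q in e: # closest point on axis to pixel ray
        R=np.array(c["R"]);o=-R.T@np.array(c["t"]);r=R.T@np.linalg.solve(K(c),[*q,1])
        k=np.linalg.lstsq(np.c_[D,-r],o-X,rcond=None)[0];print("  end",np.round(X+k[0]*D,1))
E
python3 go.py 590 -180 250 -0.213; python3 pin.py 575 215 225 150
```

```text
t 10.0 ee [576.4 239.5 234.7] phi 0.033 zdir [ 0.001  0.    -1.   ] F [ 0.3 -0.  -3. ] gap 20.7 grip 59.288023710250854 q [ 0.26  0.44  0.23  1.36 -0.    1.8 ]
delta mm [-4.197e+02 -3.000e-01 -1.540e+01] spin 0.246
side px 444 ends [[220.5, 104.19999694824219], [244.0, 158.10000610351562]]
top px 338 ends [[182.10000610351562, 211.8000030517578], [221.1999969482422, 214.1999969482422]]
dir [-0.034  0.635  0.772] elev deg 50.5 point [574.3 200.6 236.8]
  end [572.2 240.7 285.6]
  end [577.3 143.4 167.3]
  end [572.9 227.7 269.8]
  end [577.5 139.2 162.1]
```

Emit:
{"api": "drive_tool", "payload": {"deltas": [{"dx": -0.02, "dy": 0, "dz": -0.015, "spin": 0}, {"dx": -0.055, "dy": 0.001, "dz": -0.02, "spin": 0.03}, {"dx": -0.095, "dy": 0.002, "dz": -0.02, "spin": 0.06}, {"dx": -0.14, "dy": 0.003, "dz": -0.02, "spin": 0.09}, {"dx": -0.185, "dy": 0.004, "dz": -0.02, "spin": 0.12}, {"dx": -0.23, "dy": 0.005, "dz": -0.02, "spin": 0.15}, {"dx": -0.27, "dy": 0.006, "dz": -0.02, "spin": 0.18}, {"dx": -0.3, "dy": 0.006, "dz": -0.02, "spin": 0.2}]}}

```text
clock: 10.9
ee_pos: [591.5, -62.5, 253.0]
tool_rot: [0.764, 0.645, -0.001, -0.001]
wrist_force: [-0.1, 0.7, -1.7]
finger_gap: 20.4
grip_force: 59.2
```

```bash
python3 go.py 597.3 -204 190 -0.213
```

```text
t 10.9 ee [591.5 -62.5 253. ] phi -0.169 zdir [-0.002  0.    -1.   ] F [-0.1  0.7 -1.7] gap 20.4 grip 59.23017203807831 q [-0.24  0.38  0.19  1.38 -0.    1.5 ]
delta mm [-138.4   29.7   62.9] spin 0.044
```

Emit:
{"api": "drive_tool", "payload": {"deltas": [{"dx": -0.03, "dy": 0.007, "dz": 0.0, "spin": 0.01}, {"dx": -0.065, "dy": 0.015, "dz": 0.0, "spin": 0.02}, {"dx": -0.1, "dy": 0.022, "dz": 0.02, "spin": 0.03}, {"dx": -0.125, "dy": 0.028, "dz": 0.04, "spin": 0.044}, {"dx": -0.138, "dy": 0.03, "dz": 0.055, "spin": 0.044}, {"dx": -0.138, "dy": 0.03, "dz": 0.063, "spin": 0.044}, {"dx": -0.138, "dy": 0.03, "dz": 0.063, "spin": 0.044}]}}

```text
clock: 11.6
ee_pos: [597.8, -200.7, 189.5]
tool_rot: [0.778, 0.629, -0.001, -0.001]
wrist_force: [0.4, 0.1, -2.7]
finger_gap: 20.4
grip_force: 59.2
```

```bash
python3 go.py 597.3 -204 103 -0.213; cat > fit.py <<'E'
# fit pin (elev, s, offset) held at G by silhouette distance in side and top (and wrist) views
from station import ctrl
from h import *
from scipy.optimize import minimize
import sys
def brass(im):
    h=cv2.cvtColor(im,cv2.COLOR_BGR2HSV);return cv2.inRange(h,(15,100,40),(26,255,235))
def sil(c,head,d):
    m=np.zeros((420,560),np.uint8)
    a=np.cross(d,[0.3,1,.2]);a/=np.linalg.norm(a);b=np.cross(d,a);th=np.linspace(0,2*np.pi,24)
    for s0,s1,r in((0,15,20),(15,180,11)):
        q=np.array([proj(c,head+s*d+r*(a*np.cos(t)+b*np.sin(t))) for s in(s0,s1) for t in th])
        cv2.fillConvexPoly(m,cv2.convexHull(np.round(q*16).astype(np.int32)),1,shift=4)
    return m
if __name__=="__main__":
    s=ctrl.read_state();G=np.array(s["ee_pos"])+[0,0,19];yaw=-.213;f=np.array([-np.sin(yaw),np.cos(yaw),0])
    cs=[ctrl.capture(n) for n in("side","top")];pickle.dump(cs,open("f.pkl","wb"))
    ms=[brass(np.array(c["pixels"]))>0 for c in cs]
    best=[]
    for el in range(20,86,3):
        d=f*np.cos(np.radians(el))+np.array([0,0,np.sin(np.radians(el))])
        for sg in(115,122,128,134):
            v=[]
            for c,m in zip(cs,ms):
                k=sil(c,G-sg*d,d)>0; roi=cv2.dilate(k.astype(np.uint8),np.ones((15,15)))>0
                v.append((k&m).sum()/((k|m)&roi).sum())
            best.append((sum(v),el,sg,*np.round(v,2)))
    for b in sorted(best)[::-1][:6]: print(b)
E
python3 fit.py
python3 - <<'E'
from h import *
w=pickle.load(open("w1.pkl","rb"))
print("grey ends wrist",[np.round(atz(w,p,46),1).tolist() for p in [(299,263),(388,283)]])
E
```

```text
t 11.6 ee [ 597.8 -200.7  189.5] phi -0.211 zdir [-0.003  0.002 -1.   ] F [ 0.4  0.1 -2.7] gap 20.4 grip 59.19649064540863 q [-0.45  0.46  0.15  1.26  0.    1.33]
delta mm [-3.4  0.5 86.5] spin 0.002
(np.float64(0.6400626680277145), 44, 128, np.float64(0.58), np.float64(0.06))
(np.float64(0.6331858407079647), 47, 128, np.float64(0.57), np.float64(0.06))
(np.float64(0.6245778648488886), 44, 134, np.float64(0.58), np.float64(0.05))
(np.float64(0.6193855538729678), 41, 128, np.float64(0.56), np.float64(0.06))
(np.float64(0.6164686050768855), 44, 122, np.float64(0.55), np.float64(0.06))
(np.float64(0.6115321032719043), 47, 134, np.float64(0.58), np.float64(0.04))
grey ends wrist [[561.1, -122.3, 46.0], [661.8, -143.3, 46.0]]
```

Angle about 44°, grip at 128 from the head, nothing slipped. I lower to just above the yellow notch.

Emit:
{"api": "drive_tool", "payload": {"deltas": [{"dx": -0.003, "dy": 0.0, "dz": 0.015, "spin": 0.002}, {"dx": -0.003, "dy": 0.0, "dz": 0.035, "spin": 0.002}, {"dx": -0.003, "dy": 0.0, "dz": 0.055, "spin": 0.002}, {"dx": -0.003, "dy": 0.0, "dz": 0.07, "spin": 0.002}, {"dx": -0.003, "dy": 0.0, "dz": 0.08, "spin": 0.002}, {"dx": -0.003, "dy": 0.0, "dz": 0.086, "spin": 0.002}, {"dx": -0.003, "dy": 0.0, "dz": 0.086, "spin": 0.002}]}}

```text
clock: 12.4
ee_pos: [598.1, -203.8, 105.2]
tool_rot: [0.778, 0.628, -0.0, -0.0]
wrist_force: [-0.2, -0.1, -1.8]
finger_gap: 20.3
grip_force: 59.3
```

```bash
python3 go.py 597.3 -204 90 -0.213; python3 - <<'E'
from station import ctrl
from h import *
c=ctrl.capture("side")
o=np.array([599,-196,0]);yw=-.213;ex=np.array([np.cos(yw),np.sin(yw),0]);ey=np.array([-np.sin(yw),np.cos(yw),0])
w=ctrl.capture("wrist")
# yellow-cheek mask: extent in side view along its top edge, versus prediction
for n,c in(("side",c),("wrist",w)):
    h=cv2.cvtColor(np.array(c["pixels"]),cv2.COLOR_BGR2HSV);m=cv2.inRange(h,(18,180,150),(28,255,255))
    p=[proj(c,o+x*ex-66.5*ey+[0,0,44]) for x in(-50,0,50)];print(n,np.round(p,1).tolist())
    k,l,st,cn=cv2.connectedComponentsWithStats(m);i=1+np.argsort(-st[1:,4])[:4];print(st[i].tolist())
E
```

```text
t 12.4 ee [ 598.1 -203.8  105.2] phi -0.213 zdir [-0.  0. -1.] F [-0.2 -0.1 -1.8] gap 20.3 grip 59.26033079624176 q [-0.46  0.5  -0.01  1.05  0.    1.33]
delta mm [-0.3 -0.7 15.2] spin 0.0
side [[321.8, 289.4], [340.5, 282.9], [358.8, 276.7]]
[[475, 273, 63, 60, 532], [320, 281, 21, 15, 204], [347, 274, 13, 14, 127], [518, 301, 14, 6, 17]]
wrist [[201.9, 317.6], [278.4, 317.6], [354.8, 317.6]]
[]
```

Emit:
{"api": "drive_tool", "payload": {"deltas": [{"dx": 0.0, "dy": -0.001, "dz": 0.005, "spin": 0}, {"dx": 0.0, "dy": -0.001, "dz": 0.01, "spin": 0}, {"dx": 0.0, "dy": -0.001, "dz": 0.014, "spin": 0}, {"dx": 0.003, "dy": -0.001, "dz": 0.017, "spin": 0}, {"dx": 0.006, "dy": -0.001, "dz": 0.02, "spin": 0}, {"dx": 0.009, "dy": -0.001, "dz": 0.022, "spin": 0}, {"dx": 0.009, "dy": -0.001, "dz": 0.022, "spin": 0}]}}

```text
clock: 13.2
ee_pos: [598.7, -195.6, 83.1]
tool_rot: [0.778, 0.628, -0.001, 0.0]
wrist_force: [-2.7, -4.5, 1.5]
finger_gap: 20.0
grip_force: 58.9
```

```bash
python3 go.py 597.3 -204 90 -0.213; python3 fit.py|head -3
```

```text
t 13.2 ee [ 598.7 -195.6   83.1] phi -0.213 zdir [-0.001 -0.002 -1.   ] F [-2.7 -4.5  1.5] gap 20.0 grip 58.90308380126953 q [-0.44  0.52 -0.06  1.   -0.    1.34]
delta mm [-8.6  0.4 -6.9] spin -0.0
(np.float64(0.5904320620228866), 32, 128, np.float64(0.54), np.float64(0.05))
(np.float64(0.5889735612828343), 35, 128, np.float64(0.54), np.float64(0.05))
(np.float64(0.5856008085249739), 29, 128, np.float64(0.54), np.float64(0.05))
```

The pin is pivoting on the yellow notch as planned, with small forces. Continuing.

Emit:
{"api": "drive_tool", "payload": {"deltas": [{"dx": 0.005, "dy": 0, "dz": 0.004, "spin": 0}, {"dx": 0.01, "dy": 0, "dz": 0.009, "spin": 0}, {"dx": 0.014, "dy": 0, "dz": 0.013, "spin": 0}, {"dx": 0.018, "dy": 0, "dz": 0.018, "spin": 0}, {"dx": 0.021, "dy": 0, "dz": 0.023, "spin": 0}, {"dx": 0.024, "dy": 0, "dz": 0.029, "spin": 0}, {"dx": 0.024, "dy": 0, "dz": 0.029, "spin": 0}]}}

```text
clock: 14.0
ee_pos: [603.8, -171.0, 53.5]
tool_rot: [0.778, 0.628, -0.0, -0.001]
wrist_force: [-1.4, -1.7, 2.1]
finger_gap: 20.4
grip_force: 58.6
```

```bash
sed -i 's/range(20,86,3)/range(-12,60,3)/' fit.py; python3 go.py 605 -168 29 -0.213; python3 fit.py|head -3
```

```text
t 14.0 ee [ 603.8 -171.    53.5] phi -0.213 zdir [-0.001  0.001 -1.   ] F [-1.4 -1.7  2.1] gap 20.4 grip 58.582881689071655 q [-0.41  0.54 -0.11  0.93  0.    1.38]
delta mm [ 3.2  0.5 24.5] spin 0.0
(np.float64(0.5880315994216115), 9, 134, np.float64(0.58), np.float64(0.01))
(np.float64(0.5825509277280395), 6, 134, np.float64(0.57), np.float64(0.01))
(np.float64(0.5729644820355888), 3, 134, np.float64(0.57), np.float64(0.01))
```

Emit:
{"api": "drive_tool", "payload": {"deltas": [{"dx": 0.001, "dy": 0, "dz": 0.004, "spin": 0}, {"dx": 0.002, "dy": 0, "dz": 0.008, "spin": 0}, {"dx": 0.003, "dy": 0, "dz": 0.012, "spin": 0}, {"dx": 0.003, "dy": 0, "dz": 0.015, "spin": 0}, {"dx": 0.004, "dy": 0, "dz": 0.018, "spin": 0}, {"dx": 0.004, "dy": 0, "dz": 0.018, "spin": 0}]}}

```text
clock: 14.7
ee_pos: [604.9, -167.8, 35.9]
tool_rot: [0.778, 0.628, -0.0, -0.0]
wrist_force: [-0.3, 2.1, 4.1]
finger_gap: 20.4
grip_force: 58.5
```

Emit:
{"api": "drive_tool", "payload": {"deltas": [{"dx": 0, "dy": 0, "dz": 0.001, "spin": 0}, {"dx": 0, "dy": 0, "dz": 0.003, "spin": 0}, {"dx": 0, "dy": 0, "dz": 0.003, "spin": 0}]}}

```text
clock: 15.0
ee_pos: [604.9, -167.6, 33.1]
tool_rot: [0.778, 0.628, 0.0, -0.0]
wrist_force: [0.0, 4.3, 4.7]
finger_gap: 20.2
grip_force: 58.6
```

```bash
python3 go.py 605 -168 29 -0.213; python3 fit.py|head -3
```

```text
t 15.0 ee [ 604.9 -167.6   33.1] phi -0.213 zdir [ 0.     0.001 -1.   ] F [0.  4.3 4.7] gap 20.2 grip 58.579697012901306 q [-0.4   0.55 -0.14  0.88  0.    1.38]
delta mm [-0.4  0.2  4.1] spin 0.0
(np.float64(0.5892028469092154), -3, 134, np.float64(0.59), np.float64(0.0))
(np.float64(0.573447507658034), 0, 134, np.float64(0.57), np.float64(0.0))
(np.float64(0.5691426122281646), -6, 134, np.float64(0.57), np.float64(0.0))
```

Emit:
{"api": "drive_tool", "payload": {"deltas": [{"dx": 0, "dy": 0, "dz": 0.001, "spin": 0}, {"dx": 0, "dy": 0, "dz": 0.002, "spin": 0}, {"dx": 0, "dy": 0, "dz": 0.002, "spin": 0}]}}

```text
clock: 15.4
ee_pos: [604.9, -167.6, 31.2]
tool_rot: [0.778, 0.628, 0.0, -0.0]
wrist_force: [0.3, 4.6, 5.1]
finger_gap: 20.0
grip_force: 58.6
```

Emit:
{"api": "drive_tool", "payload": {"deltas": [{"dx": 0, "dy": 0, "dz": 0.001, "spin": 0}, {"dx": 0, "dy": 0, "dz": 0.001, "spin": 0}]}}

```text
clock: 15.6
ee_pos: [604.9, -167.7, 30.3]
tool_rot: [0.778, 0.628, 0.0, -0.0]
wrist_force: [0.1, 4.4, 5.0]
finger_gap: 20.2
grip_force: 58.6
```

Emit:
{"api": "drive_tool", "payload": {"deltas": [{"dx": 0, "dy": 0, "dz": 0.001, "spin": 0}, {"dx": 0, "dy": 0, "dz": 0.002, "spin": 0}, {"dx": 0, "dy": 0, "dz": 0.002, "spin": 0}]}}

```text
clock: 15.9
ee_pos: [604.8, -167.7, 28.3]
tool_rot: [0.778, 0.628, 0.0, -0.0]
wrist_force: [-1.3, 5.4, 5.5]
finger_gap: 20.3
grip_force: 58.8
```

Emit:
{"api": "drive_tool", "payload": {"deltas": [{"dx": 0, "dy": 0, "dz": 0.001, "spin": 0}, {"dx": 0, "dy": 0, "dz": 0.001, "spin": 0}]}}

```text
clock: 16.1
ee_pos: [605.0, -167.8, 27.6]
tool_rot: [0.778, 0.628, 0.0, 0.0]
wrist_force: [-0.1, 5.0, 7.0]
finger_gap: 20.2
grip_force: 59.3
```

```bash
python3 - <<'E'
# grade pin hypotheses in the side view: level in notches vs tilted, at fine steps
from fit import *
s=ctrl.read_state();print(np.round(s["ee_pos"],1),np.round(s["wrist_force"],1))
G=np.array(s["ee_pos"]);yaw=-.213;f=np.array([-np.sin(yaw),np.cos(yaw),0]);e=np.array([f[1],-f[0],0])
c=ctrl.capture("side");m=brass(np.array(c["pixels"]))>0;B=[]
for el in np.arange(-8,13,2):
  d=f*np.cos(np.radians(el))+np.array([0,0,np.sin(np.radians(el))])
  for sg in range(118,140,3):
    for dz in(16,19,22):
      k=sil(c,G+[0,0,dz]-sg*d,d)>0;roi=cv2.dilate(k.astype(np.uint8),np.ones((15,15)))>0
      B.append((round((k&m).sum()/((k|m)&roi).sum(),3),el,sg,dz))
print(sorted(B)[::-1][:6])
E
```

```text
[ 605.  -167.8   27.6] [-0.1  5.   7. ]
[(np.float64(0.588), np.int64(-2), 133, 22), (np.float64(0.586), np.int64(-4), 136, 22), (np.float64(0.586), np.int64(-6), 136, 22), (np.float64(0.583), np.int64(-4), 136, 19), (np.float64(0.582), np.int64(-2), 136, 22), (np.float64(0.582), np.int64(-6), 139, 22)]
```

Emit:
{"api": "drive_tool", "payload": {"deltas": [{"dx": 0, "dy": 0, "dz": 0.001, "spin": 0}, {"dx": 0, "dy": 0, "dz": 0.001, "spin": 0}]}}

```text
clock: 16.35
ee_pos: [605.1, -167.8, 27.4]
tool_rot: [0.778, 0.628, 0.0, 0.0]
wrist_force: [-4.5, 6.7, 19.3]
finger_gap: 20.3
grip_force: 60.5
```

Emit:
{"api": "drive_tool", "payload": {"deltas": [{"dx": 0, "dy": 0, "dz": 0.001, "spin": 0}, {"dx": 0, "dy": 0, "dz": 0.001, "spin": 0}]}}

```text
clock: 16.55
ee_pos: [605.1, -167.8, 27.3]
tool_rot: [0.778, 0.628, 0.0, 0.001]
wrist_force: [-9.0, 7.2, 32.0]
finger_gap: 20.5
grip_force: 61.8
```

The force jumps to 32 N and z stops, so the pin is seated in both notches. I relieve the load, open and withdraw.

Emit:
{"api": "drive_tool", "payload": {"deltas": [{"dx": 0, "dy": 0, "dz": -0.001, "spin": 0}, {"dx": 0, "dy": 0, "dz": -0.002, "spin": 0}, {"dx": 0, "dy": 0, "dz": -0.002, "spin": 0}]}}

```text
clock: 16.85
ee_pos: [605.0, -167.8, 27.6]
tool_rot: [0.778, 0.628, 0.0, 0.0]
wrist_force: [-1.0, 5.3, 10.4]
finger_gap: 20.5
grip_force: 59.1
```

Emit:
{"api": "drive_tool", "payload": {"deltas": [{"dx": 0, "dy": 0, "dz": 0.0, "spin": 0}, {"dx": 0, "dy": 0, "dz": 0.0, "spin": 0}, {"dx": 0, "dy": 0, "dz": 0.0, "spin": 0}, {"dx": 0, "dy": 0, "dz": 0.0, "spin": 0}, {"dx": 0, "dy": 0, "dz": 0.0, "spin": 0}, {"dx": 0, "dy": 0, "dz": -0.02, "spin": 0}, {"dx": 0, "dy": 0, "dz": -0.06, "spin": 0}, {"dx": 0, "dy": 0, "dz": -0.1, "spin": 0}], "claw": -0.2}}

```text
clock: 17.65
ee_pos: [604.3, -167.6, 128.1]
tool_rot: [0.778, 0.628, -0.0, -0.001]
wrist_force: [-0.0, -0.3, 0.0]
finger_gap: 51.4
grip_force: 0.0
```

Emit:
{"api": "drive_tool", "payload": {"deltas": [{"dx": 0.05, "dy": -0.02, "dz": -0.05, "spin": 0}, {"dx": 0.1, "dy": -0.04, "dz": -0.08, "spin": 0}, {"dx": 0.15, "dy": -0.06, "dz": -0.1, "spin": 0}, {"dx": 0.2, "dy": -0.08, "dz": -0.1, "spin": 0}, {"dx": 0.25, "dy": -0.1, "dz": -0.1, "spin": 0}, {"dx": 0.25, "dy": -0.1, "dz": -0.1, "spin": 0}]}}

```text
clock: 18.25
ee_pos: [559.4, 99.6, 227.8]
tool_rot: [0.778, 0.628, 0.0, 0.0]
wrist_force: [0.9, -0.2, -0.1]
finger_gap: 51.1
grip_force: 0.0
```

```bash
python3 - <<'E'
from fit import *
s=ctrl.read_state();print(s["clock"],np.round(s["ee_pos"],1),np.round(s["wrist_force"],1),s["finger_gap"])
o=np.array([599,-196,48.]);yaw=-.213;f=np.array([-np.sin(yaw),np.cos(yaw),0]);e=np.array([f[1],-f[0],0])
cs=[ctrl.capture(n) for n in("side","top")];ms=[brass(np.array(c["pixels"]))>0 for c in cs];B=[]
for el in np.arange(-6,13,3):
  d=f*np.cos(np.radians(el))+np.array([0,0,np.sin(np.radians(el))])
  for ym in range(-24,13,3):
   for dx in(-3,0,3):
    for dz in(-4,0,4):
      v=[]
      for c,m in zip(cs,ms):
        k=sil(c,o+ym*f+dx*e+[0,0,dz]-90*d,d)>0;roi=cv2.dilate(k.astype(np.uint8),np.ones((9,9)))>0
        v.append((k&m).sum()/((k|m)&roi).sum())
      B.append((round(sum(v),3),int(el),ym,dx,dz,*np.round(v,2).tolist()))
print(*sorted(B)[::-1][:6],sep="\n")
# moved bystanders: differences versus the first pictures
d0=pickle.load(open("c0.pkl","rb"))
for c,n in zip(cs,("side","top")):
    df=cv2.absdiff(np.array(c["pixels"]),np.array(d0[n]["pixels"])).max(2);k,l,st,_=cv2.connectedComponentsWithStats((df>60).astype(np.uint8))
    print(n,[r.tolist() for r in st[1:] if r[4]>12])
E
```

```text
18.25 [559.4  99.6 227.8] [ 0.9 -0.2 -0.1] 51.12319926056
(np.float64(1.493), 0, -15, 0, 4, 0.75, 0.74)
(np.float64(1.491), -3, -15, 0, 4, 0.75, 0.74)
(np.float64(1.484), 3, -12, 0, 4, 0.74, 0.74)
(np.float64(1.48), -3, -18, 0, 4, 0.74, 0.74)
(np.float64(1.479), 0, -12, 0, 4, 0.74, 0.74)
(np.float64(1.476), -3, -12, 0, 4, 0.73, 0.74)
side [[2, 0, 114, 51, 4091], [194, 6, 12, 6, 25], [127, 16, 11, 7, 26], [216, 36, 58, 118, 2684], [0, 54, 16, 15, 75], [0, 70, 11, 6, 36], [0, 77, 67, 178, 9219], [6, 100, 5, 6, 22], [264, 198, 8, 46, 206], [316, 246, 17, 19, 136], [77, 249, 36, 69, 1305], [327, 265, 11, 17, 81], [340, 287, 16, 8, 68], [59, 291, 11, 4, 15], [37, 294, 21, 13, 48], [345, 295, 7, 4, 14], [35, 301, 32, 22, 140], [0, 302, 16, 40, 396], [25, 324, 75, 34, 443]]
top [[1, 164, 248, 256, 23278], [315, 206, 26, 12, 137], [195, 210, 20, 15, 249], [342, 212, 7, 7, 36], [275, 231, 7, 5, 20], [260, 371, 8, 2, 13], [252, 381, 55, 12, 175], [266, 388, 20, 10, 60], [239, 391, 8, 19, 26], [272, 398, 16, 10, 46]]
```

Bystanders are unchanged and the pin is level. Its place along y (about −13 ±3) is near the tolerance, so I'll measure the two ends more closely.

```bash
python3 - <<'E'
from fit import *
d0=pickle.load(open("c0.pkl","rb"))
o=np.array([599,-196,48.]);yaw=-.213;f=np.array([-np.sin(yaw),np.cos(yaw),0]);e=np.array([f[1],-f[0],0])
for n,off in(("top",0),("top",15),("top",-15),("side",0),("side",-15),("side",15)):
    c=ctrl.capture(n) if off==0 else c
    df=cv2.absdiff(cv2.GaussianBlur(np.array(c["pixels"]),(0,0),.6),cv2.GaussianBlur(np.array(d0[n]["pixels"]),(0,0),.6)).sum(2).astype(np.float32)
    ys=np.r_[np.arange(-125,-60,3),np.arange(60,100,3)]
    q=np.array([proj(c,o+y*f+off*e+[0,0,4]) for y in ys],np.float32)
    v=cv2.remap(df,q[:,0].reshape(1,-1),q[:,1].reshape(1,-1),cv2.INTER_LINEAR).ravel()
    print(n,off," ".join(f"{y}:{int(a)}" for y,a in zip(ys,v)))
E
```

```text
top 0 -125:20 -122:19 -119:20 -116:21 -113:21 -110:12 -107:36 -104:58 -101:66 -98:67 -95:73 -92:88 -89:84 -86:68 -83:66 -80:67 -77:67 -74:67 -71:62 -68:65 -65:71 -62:50 60:111 63:109 66:116 69:127 72:119 75:71 78:18 81:17 84:20 87:18 90:21 93:20 96:19 99:19
top 15 -125:21 -122:20 -119:21 -116:21 -113:20 -110:19 -107:13 -104:40 -101:56 -98:58 -95:57 -92:75 -89:63 -86:22 -83:18 -80:21 -77:22 -74:19 -71:19 -68:17 -65:15 -62:16 60:16 63:14 66:10 69:10 72:12 75:11 78:13 81:18 84:20 87:19 90:20 93:19 96:19 99:19
top -15 -125:21 -122:21 -119:19 -116:20 -113:21 -110:17 -107:20 -104:49 -101:69 -98:75 -95:86 -92:119 -89:142 -86:95 -83:27 -80:10 -77:20 -74:33 -71:27 -68:12 -65:7 -62:19 60:7 63:6 66:12 69:12 72:12 75:10 78:10 81:17 84:19 87:21 90:20 93:19 96:19 99:19
side 0 -125:1 -122:10 -119:41 -116:83 -113:99 -110:74 -107:63 -104:119 -101:146 -98:151 -95:163 -92:167 -89:156 -86:134 -83:114 -80:104 -77:89 -74:62 -71:70 -68:62 -65:65 -62:85 60:71 63:67 66:64 69:64 72:62 75:54 78:36 81:19 84:6 87:2 90:1 93:2 96:2 99:1
side -15 -125:8 -122:28 -119:60 -116:93 -113:97 -110:73 -107:62 -104:126 -101:172 -98:162 -95:118 -92:64 -89:30 -86:22 -83:22 -80:24 -77:32 -74:39 -71:38 -68:45 -65:51 -62:57 60:22 63:18 66:14 69:9 72:1 75:1 78:1 81:3 84:3 87:2 90:2 93:1 96:2 99:3
side 15 -125:1 -122:2 -119:2 -116:4 -113:19 -110:28 -107:56 -104:113 -101:143 -98:151 -95:154 -92:154 -89:154 -86:141 -83:115 -80:70 -77:28 -74:10 -71:9 -68:9 -65:8 -62:9 60:20 63:14 66:14 69:14 72:12 75:10 78:11 81:6 84:4 87:2 90:3 93:3 96:2 99:6
```

Head end is at −104.5 and the tip at +75.5, so the middle is at about −14.5 and the head's gap about 23. That is close to the limit, so I regrip and slide it +8 mm along the notches.

Emit:
{"api": "drive_tool", "payload": {"deltas": [{"dx": -0.05, "dy": 0.02, "dz": 0, "spin": 0}, {"dx": -0.1, "dy": 0.04, "dz": 0, "spin": 0}, {"dx": -0.15, "dy": 0.06, "dz": 0.0, "spin": 0}, {"dx": -0.2, "dy": 0.08, "dz": 0.02, "spin": 0}, {"dx": -0.24, "dy": 0.096, "dz": 0.06, "spin": 0}, {"dx": -0.25, "dy": 0.1, "dz": 0.1, "spin": 0}, {"dx": -0.25, "dy": 0.1, "dz": 0.1, "spin": 0}, {"dx": -0.25, "dy": 0.1, "dz": 0.1, "spin": 0}]}}

```text
clock: 19.25
ee_pos: [603.6, -169.1, 125.5]
tool_rot: [0.779, 0.627, -0.001, -0.002]
wrist_force: [0.2, -0.2, 1.4]
finger_gap: 51.4
grip_force: 0.0
```

```bash
python3 go.py 604.2 -171.5 27.5 -0.213
```

```text
t 19.25 ee [ 603.6 -169.1  125.5] phi -0.216 zdir [-0.003  0.001 -1.   ] F [ 0.2 -0.2  1.4] gap 51.4 grip 0.0 q [-0.4   0.48  0.01  1.1  -0.    1.38]
delta mm [-2.3  1.4 98. ] spin -0.003
```

Emit:
{"api": "drive_tool", "payload": {"deltas": [{"dx": -0.002, "dy": 0.001, "dz": 0.03, "spin": 0}, {"dx": -0.002, "dy": 0.001, "dz": 0.06, "spin": 0}, {"dx": -0.002, "dy": 0.001, "dz": 0.085, "spin": 0}, {"dx": -0.002, "dy": 0.001, "dz": 0.097, "spin": 0}, {"dx": -0.002, "dy": 0.001, "dz": 0.097, "spin": 0}, {"dx": -0.002, "dy": 0.001, "dz": 0.097, "spin": 0}]}}

```text
clock: 19.85
ee_pos: [606.2, -169.9, 31.9]
tool_rot: [0.778, 0.628, 0.0, 0.001]
wrist_force: [0.8, 0.8, 0.4]
finger_gap: 51.2
grip_force: 0.0
```

Emit:
{"api": "drive_tool", "payload": {"deltas": [{"dx": 0, "dy": 0, "dz": 0.0, "spin": 0}, {"dx": 0, "dy": 0, "dz": 0.0, "spin": 0}, {"dx": 0, "dy": 0, "dz": 0.0, "spin": 0}, {"dx": 0, "dy": 0, "dz": 0.0, "spin": 0}, {"dx": 0, "dy": 0, "dz": 0.0, "spin": 0}, {"dx": 0, "dy": 0, "dz": 0.0, "spin": 0}, {"dx": 0, "dy": 0, "dz": 0.0, "spin": 0}], "claw": 1}}

```text
clock: 20.55
ee_pos: [604.6, -169.8, 31.5]
tool_rot: [0.778, 0.628, -0.0, -0.0]
wrist_force: [-8.5, 2.9, 15.3]
finger_gap: 20.2
grip_force: 58.1
```

Emit:
{"api": "drive_tool", "payload": {"deltas": [{"dx": 0.002, "dy": 0, "dz": -0.001, "spin": 0}, {"dx": 0.004, "dy": 0, "dz": -0.001, "spin": 0}, {"dx": 0.006, "dy": 0, "dz": -0.001, "spin": 0}, {"dx": 0.008, "dy": 0, "dz": -0.001, "spin": 0}, {"dx": 0.009, "dy": 0, "dz": -0.001, "spin": 0}, {"dx": 0.009, "dy": 0, "dz": -0.001, "spin": 0}, {"dx": 0.009, "dy": 0, "dz": -0.001, "spin": 0}]}}

```text
clock: 21.25
ee_pos: [606.6, -161.5, 31.8]
tool_rot: [0.778, 0.628, -0.001, -0.0]
wrist_force: [-6.3, -3.1, 3.9]
finger_gap: 19.8
grip_force: 58.8
```

Emit:
{"api": "drive_tool", "payload": {"deltas": [{"dx": 0, "dy": 0, "dz": 0.0, "spin": 0}, {"dx": 0, "dy": 0, "dz": 0.0, "spin": 0}, {"dx": 0, "dy": 0, "dz": 0.0, "spin": 0}, {"dx": 0, "dy": 0, "dz": 0.0, "spin": 0}, {"dx": 0, "dy": 0, "dz": 0.0, "spin": 0}, {"dx": 0, "dy": 0, "dz": -0.02, "spin": 0}, {"dx": 0, "dy": 0, "dz": -0.06, "spin": 0}, {"dx": 0, "dy": 0, "dz": -0.1, "spin": 0}], "claw": -0.2}}

```text
clock: 22.05
ee_pos: [606.8, -161.0, 132.1]
tool_rot: [0.778, 0.628, -0.0, -0.001]
wrist_force: [0.3, 0.1, 0.6]
finger_gap: 50.9
grip_force: 0.0
```

Emit:
{"api": "drive_tool", "payload": {"deltas": [{"dx": 0.05, "dy": -0.02, "dz": -0.05, "spin": 0}, {"dx": 0.1, "dy": -0.04, "dz": -0.08, "spin": 0}, {"dx": 0.15, "dy": -0.06, "dz": -0.1, "spin": 0}, {"dx": 0.2, "dy": -0.08, "dz": -0.1, "spin": 0}, {"dx": 0.25, "dy": -0.1, "dz": -0.1, "spin": 0}, {"dx": 0.25, "dy": -0.1, "dz": -0.1, "spin": 0}]}}

```text
clock: 22.65
ee_pos: [561.8, 106.3, 231.9]
tool_rot: [0.778, 0.628, 0.0, 0.0]
wrist_force: [1.4, 1.0, -0.0]
finger_gap: 51.0
grip_force: 0.0
```

```bash
python3 - <<'E'
from fit import *
s=ctrl.read_state();print(s["clock"],np.round(s["ee_pos"],1),np.round(s["wrist_force"],1))
d0=pickle.load(open("c0.pkl","rb"))
o=np.array([599,-196,48.]);yaw=-.213;f=np.array([-np.sin(yaw),np.cos(yaw),0]);e=np.array([f[1],-f[0],0])
for n,off in(("top",0),("top",15),("side",0)):
    c=ctrl.capture(n) if off==0 else c
    df=cv2.absdiff(cv2.GaussianBlur(np.array(c["pixels"]),(0,0),.6),cv2.GaussianBlur(np.array(d0[n]["pixels"]),(0,0),.6)).sum(2).astype(np.float32)
    ys=np.r_[np.arange(-116,-60,3),np.arange(60,100,3)]
    q=np.array([proj(c,o+y*f+off*e+[0,0,4]) for y in ys],np.float32)
    v=cv2.remap(df,q[:,0].reshape(1,-1),q[:,1].reshape(1,-1),cv2.INTER_LINEAR).ravel()
    print(n,off," ".join(f"{y}:{int(a)}" for y,a in zip(ys,v)))
    if off==0 and n=="top": T=c
cs=[T,c];ms=[brass(np.array(c["pixels"]))>0 for c in cs];B=[]
for el in np.arange(-8,9,2):
  d=f*np.cos(np.radians(el))+np.array([0,0,np.sin(np.radians(el))])
  for ym in range(-12,4,2):
   for dx in(-4,-2,0,2,4):
    for dz in(0,4):
      v=[]
      for c,m in zip(cs,ms):
        k=sil(c,o+ym*f+dx*e+[0,0,dz]-90*d,d)>0;roi=cv2.dilate(k.astype(np.uint8),np.ones((9,9)))>0
        v.append((k&m).sum()/((k|m)&roi).sum())
      B.append((round(float(sum(v)),3),int(el),ym,dx,dz))
print(*sorted(B)[::-1][:5],sep="\n")
E
```

```text
22.65 [561.8 106.3 231.9] [ 1.4  1.  -0. ]
top 0 -116:19 -113:18 -110:18 -107:18 -104:20 -101:15 -98:36 -95:61 -92:68 -89:68 -86:72 -83:82 -80:73 -77:69 -74:67 -71:62 -68:66 -65:70 -62:47 60:109 63:108 66:115 69:128 72:137 75:129 78:93 81:53 84:55 87:10 90:15 93:19 96:20 99:19
top 15 -116:19 -113:18 -110:18 -107:19 -104:19 -101:12 -98:22 -95:39 -92:51 -89:57 -86:66 -83:83 -80:86 -77:29 -74:16 -71:20 -68:16 -65:13 -62:13 60:15 63:14 66:11 69:9 72:12 75:11 78:10 81:7 84:13 87:19 90:21 93:21 96:20 99:19
side 0 -116:3 -113:11 -110:18 -107:56 -104:116 -101:132 -98:107 -95:62 -92:31 -89:34 -86:66 -83:94 -80:103 -77:84 -74:59 -71:71 -68:63 -65:64 -62:85 60:71 63:66 66:64 69:66 72:68 75:68 78:66 81:63 84:53 87:36 90:18 93:7 96:0 99:1
(1.489, -4, -8, 0, 4)
(1.487, -2, -8, 0, 4)
(1.485, -2, -6, 0, 4)
(1.478, 0, -4, 0, 4)
(1.475, 0, -8, 0, 4)
```

The middle is now at about −6, level and centred in both notches, with the robot clear. Handing in.

```bash
python3 -c "
from station import ctrl
print(ctrl.hand_in())"
```

```text
the job is handed in; nothing more can be done
None
```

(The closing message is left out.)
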